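# Index the plating carousel and hang a bracket level

## Task

Turn the plating carousel until its empty arm points to the front, over the detent block, and the spring roller has clicked into the notch. Then take the L-shaped bracket out of the slotted rack and hang it on that arm by the hole that lets it hang level (long bar on top, level, leg down), so that it will plate and drain evenly. Let go of it hanging still, with the carousel still in its notch, and leave the other things on the bench where they are.

Things in the scene. Friction and masses are not known exactly. Their poses are not given: they have to be found in the camera images.
- stand: fixed round grey base (230 mm across, 25 mm high) of the plating carousel. Origin on the carousel's vertical axis at worktop height; its z is up and its own -x direction is the front (loading side), where the steel detent block (34x36 mm, top 46 mm above the worktop) with its spring roller stands at the edge of the base
- carousel (a joint): angle of the carousel on the stand, rad, growing counter-clockwise seen from above; turns without end. 0 (or any whole turn): the empty arm points to the front, over the detent block. Turning between notches takes about 0.2 N m and it stays as left there; leaving a notch takes about 0.5 N m
- detent (a point): point on the stand at its front, 80 mm from the axis and 32 mm above the worktop, where the spring roller bears on the carousel's steel index plate (160 mm across, four V-notches 90 degrees apart, one below each arm). From within about 4 degrees either side the roller drops into a notch, draws the carousel home and holds it
- hub (a point): centre of the square hub on the carousel's axis, 190 mm above the worktop, from which four copper arms (level 6 mm rods) stand out at right angles. One arm is empty; the other three carry a bracket like the loose one (they stay on their arms, can swing, reach 135 mm from the axis and 200 mm above the worktop)
- knob (a point): middle of the black square turning knob on top of the carousel, on its axis: 32x32 mm, from 215 to 255 mm above the worktop (this point at 235). Its flat sides face along the four arms
- empty_tip (a point): centre of the tip of the empty arm, 126 mm from the axis and 196 mm above the worktop: the outer 13 mm of the 6 mm rod rise by 6 mm so that parts do not slip off
- empty_seat (a point): middle of the level outer part of the empty arm where a part hangs, 105 mm from the axis, on the rod's axis, 190 mm above the worktop; an 18 mm collar on the arm (outer face 89 mm from the axis) stops the part further in
- bracket: loose L-shaped flat steel plate, uniform, 5 mm thick, 0.34 kg, standing upright on its leg. Origin at the middle of the bar's top edge, mid-thickness; x = plate normal, y along the bar, z up. Bar: y -65 to +65 mm, z -34 to 0. Leg: y +3 to +65, z -120 to -34. Four equal holes in a row in the bar, 14 mm wide, teardrop-shaped with a V top 10 mm above the hole's centre
- hole_a (a point): centre of the bracket's hole at y = -34.5 mm, z = -15 mm (nearest the plain end)
- hole_b (a point): centre of the bracket's hole at y = -7.5 mm, z = -15 mm
- hole_c (a point): centre of the bracket's hole at y = +19.5 mm, z = -15 mm
- hole_d (a point): centre of the bracket's hole at y = +46.5 mm, z = -15 mm (nearest the corner, above the leg)
- rack: fixed grey plastic rack, 104x84 mm, 42 mm high, origin under its centre; three 7 mm slots across it. The bracket's leg stands in the middle slot on the rack's 8 mm floor, so that the top edge of its bar is 128 mm above the worktop
- paint_brush: slim brush, 147x9x9 mm, lying on the worktop between rack and carousel; bystander, origin under its centre
- wood_block: hardwood block 40x85x34 mm lying near the front edge; bystander, origin under its centre
- hinged_tin: flat tin, 66x96x23 mm, to the left of the rack; bystander, origin under its centre
- paint_jar: dark jar 48 mm wide, 66 mm high, beside the bath; bystander, origin under its centre

How it is judged:
By the outcome, as a careful person would: the job done as asked, in the order asked, and still so for the second after the job is handed in, with the robot touching nothing.
It also fails if it takes over 72 s, if anything falls off the work surface, if the arm or the gripper's body presses on something with over 40 N, if the wrist force passes 120 N, or if a joint passes its speed limit or range.

## Robot

A 6-joint arm with a two-finger parallel gripper is mounted at the origin on a cart in front of the work surface, level with it; the furniture and walls round the work are solid. World frame = base frame: x ahead of the robot, y to its left, z up, the work surface at z = 0. Lengths are in mm, angles in rad, forces in N, time in s.
With the tool pointing down it reaches from about 350 to 725 mm from the base axis. Payload 4.3 kg.
Tool frame: the origin (TCP) lies on the centre line of the jaws, within the pads' length; the fingertips stand 25 mm ahead of it and the grasp point (between the pads) lies 6 mm ahead of it (arm.tips_ahead is the distance from the TCP to the fingertips, in mm); z points along the fingers, y is the line along which they close (so a half turn about z gives the same grasp; the last joint's range is limited). The gripper opens to 85 mm and grips with 20 to 120 N. Pads are 22 mm wide; open, the fingers measure 114 mm over their backs; the gripper's body (76 mm by 85 mm) begins 54 mm behind the grasp point. The pads swing forward as they close: fully open they stand 13 mm farther back than shut.
Start: joints at [-1.456, 0.377, 0.081, 1.274, 0, 1.46], TCP at [128.182, -560.565, 256.329] pointing down, gripper open.
Joint ranges: [-2.72, 2.72], [-0.84, 1.66], [-1.02, 1.22], [-1.77, 2.12], [-1.37, 1.28], [-3.14, 3.14]. Speed limits (rad/s): [2.57, 2.57, 3.14, 3.14, 3.14, 3.14].

## Interface

Orientations are given as a unit quaternion [x, y, z, w].
In Python, from station import arm, eyes gives the robot as it stands. The module is installed in compiled form; this text tells all that it offers.
- The arm moves only by the tool drive_tool, never from a script. Its argument "deltas" is a list of rows, each a list of 5 numbers: the shift along the tool's x, y, z in m, then the turn about the tool's z in degrees, then the gripper command: -1 is fully open, 1 is shut, values between are in proportion. A call has 1 to 5 rows; each row shifts and turns the commanded pose from where the row before left it, along the tool's axes as they then stand; what a row does not reach is not made up. A row lasts 1/12 s, in which the tool goes at most 41.7 mm and 7.16 degrees, less where a joint would pass 70% of its speed; a pose out of reach is approached as far as the arm can. A call is refused whole if a number of a shift passes 0.0417 or a number of a turn 7.16, either way. A call with a gripper value outside its range is refused whole. The fingers move at their own pace and stop on an object; the grip force is fixed at half the most. Time passes only in rows, so rows that do not move let the fingers close. It gives the time, the measured TCP pose, the force, the opening and the grip force at its end, in the units of the state.
- arm.state(): the state, without advancing time (a new reading comes with each control period).
- eyes.snapshot(name): name is "side" or "top" or "wrist"; returns (picture, depth): 384x512x3 uint8, red, green, blue; 384x512 float32, mm along the optical axis (not along the pixel's ray), 0 where there is no reading.
- eyes.camera_info(name): a dict with "intrinsics" (3x3 intrinsics, pixels), "distortion" ([k1, k2, p1, p2, k3] as OpenCV has them; the pictures are not rectified), "pose" (4x4, takes a point from camera to world coordinates); the wrist camera has in their place "hand_eye" (4x4, takes a point from camera to tool coordinates, whose origin is the TCP and whose axes are the flange's). Camera axes: x right, y down, z forward; pixel columns grow to the right and rows downward; lengths in mm; the calibration is good to about 2 mm. A picture is of the moment at which its call begins: read the wrist's pose just before it. camera_info takes no time and is no camera call.
- arm.finish_job(): hands the job in; it is judged then, once.
The state is a dict: "time_s": time; "joints": joint angles; "joint_vel": joint speeds; "tau": joint torques, N m; "eef_pos": TCP position; "tool_rot": TCP orientation; "contact_force": force on the tool from outside, world axes, zero at the start; "ft_torque": the same for the moment, N m; "grip_width": opening from 0.0 (shut) to 1.0 (fully open); "gripper_force": force on a finger pad.
Only numpy, scipy, OpenCV 4.12 (cv2) and the standard library are available. Lean on these libraries where they do the work, as an engineer would, in place of code of your own. Each camera call takes 0.05 s, during which the arm holds its last target. There are 200 camera calls.

## Working session

There is one attempt and no reset: what is moved stays moved. The work goes in short steps, Python scripts to look and compute and a tool call to move; the robot and the scene stay as the last step left them, time stands still between calls to the robot, and variables do not carry over. Pictures are saved under pics/ and viewed, at most 10 in all, crops included, and the job is handed in when it is done.

Besides the shell and the picture viewer there is one more tool, called after ">>>" as name(argument=value, ...) on one line, values as JSON. drive_tool: Moves the arm, as the interface text tells. Its arguments: {"type":"object","properties":{"deltas":{"type":"array"}},"required":["deltas"]}

```bash
mkdir -p pics; cat > h.py <<'E'
import numpy as np,cv2
from station import arm,eyes
from scipy.spatial.transform import Rotation as R
def shot(n,f):
    s=arm.state(); im,d=eyes.snapshot(n); cv2.imwrite(f'pics/{f}.png',im[:,:,::-1]); np.savez(f'pics/{f}.npz',im=im,d=d,p=s['eef_pos'],q=s['tool_rot']); return im,d,s
def pose(n,s=None):
    c=eyes.camera_info(n)
    if n!='wrist': return np.array(c['pose'])
    T=np.eye(4);T[:3,:3]=R.from_quat(s['tool_rot']).as_matrix();T[:3,3]=s['eef_pos'];return T@np.array(c['hand_eye'])
def rays(n,uv,s=None):
    c=eyes.camera_info(n);P=pose(n,s)
    p=cv2.undistortPoints(np.array(uv,float).reshape(-1,1,2),np.array(c['intrinsics'],float),np.array(c['distortion'],float)).reshape(-1,2)
    return P[:3,3],np.c_[p,np.ones(len(p))]@P[:3,:3].T
def plane(n,uv,z,s=None):
    o,d=rays(n,uv,s);return o+d*((z-o[2])/d[:,2])[:,None]
def cloud(n,d,s=None):
    h,w=d.shape;v,u=np.mgrid[:h,:w];o,r=rays(n,np.c_[u.ravel(),v.ravel()],s)
    return (o+r*d.ravel()[:,None]).reshape(h,w,3)
E
python3 - <<'E'
from h import *
for n in('top','side'):
    im,d,s=shot(n,n+'0'); print(n,pose(n).round(2).tolist(),(d>0).mean())
print(s)
E
```

```text
top [[0.01, -0.99, 0.13, 330.0], [-1.0, -0.01, 0.0, 32.9], [-0.0, -0.13, -0.99, 1368.54], [0.0, 0.0, 0.0, 1.0]] 0.996063232421875
side [[-0.94, -0.18, 0.3, 113.95], [-0.35, 0.49, -0.8, 1086.56], [-0.0, -0.85, -0.52, 836.36], [0.0, 0.0, 0.0, 1.0]] 0.9961140950520834
{'time_s': 0.05, 'joints': array([-1.45632471e+00,  3.78043067e-01,  7.96791131e-02,  1.27442456e+00,
       -9.09587033e-06,  1.46051301e+00]), 'joint_vel': array([ 4.30952569e-04,  1.05836642e-04,  2.61046009e-03, -6.36273087e-04,
       -3.17906027e-05,  2.73013395e-05]), 'tau': array([ 1.35139057e-03, -4.65115106e+01,  2.70859998e+01,  1.28188837e-02,
       -8.43283647e-05, -1.84304071e-06]), 'eef_pos': array([ 128.09349722, -559.94362726,  255.3928654 ]), 'tool_rot': array([ 9.93691801e-01,  1.12141037e-01, -6.63389279e-06, -9.96082396e-04]), 'contact_force': array([0.23509452, 0.52057001, 0.01252429]), 'ft_torque': array([-0.00663616,  0.01809609, -0.01424764]), 'gripper_force': 0.0, 'grip_width': 1.0018614218623367}
```

View pics/top0.png

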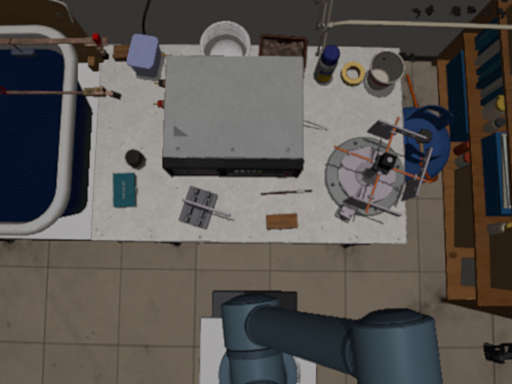

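View pics/side0.png

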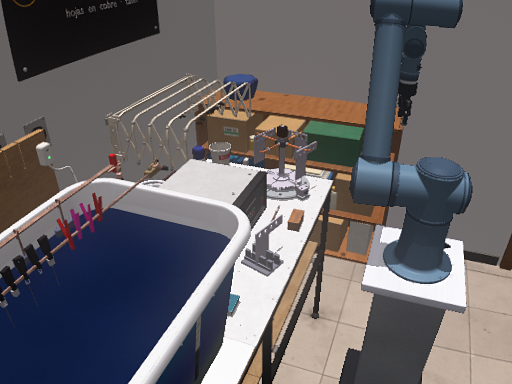

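The top view shows the carousel at about (367,175), its knob at (386,160), the detent block at (346,213), the rack and bracket at (200,207), and a large box in the middle of the bench. Next I'll enlarge the details.

```bash
python3 - <<'E'
from h import *
a=cv2.imread('pics/top0.png')
b=cv2.resize(a[105:235,310:440],(560,560),interpolation=cv2.INTER_CUBIC)
c=cv2.resize(a[180:235,170:245],(240,176),interpolation=cv2.INTER_CUBIC)
s=cv2.imread('pics/side0.png'); e=cv2.resize(s[115:215,245:325],(240,300),interpolation=cv2.INTER_CUBIC)
o=np.zeros((560,800,3),np.uint8);o[:,:560]=b;o[:176,560:]=c;o[190:490,560:]=e
cv2.imwrite('pics/crop1.png',o)
d=np.load('pics/top0.npz')['d'];X=cloud('top',d)
for uv in[(367,175),(386,160),(346,213),(199,207),(282,221),(235,168),(165,150),(303,150)]:print(uv,X[uv[1],uv[0]].round())
m=(X[...,2]>240)&(X[...,2]<262);m[:,:340]=0;m[:,430:]=0;m[:110]=0;m[230:]=0
print('knob',m.sum(),X[m].mean(0),X[m].min(0),X[m].max(0))
m=(X[...,2]>110)&(X[...,2]<140);m[:,:170]=0;m[:,245:]=0;m[:180]=0;m[230:]=0
p=X[m];print('br',len(p),p.mean(0));pp=p[:,:2]-p[:,:2].mean(0);u=np.linalg.svd(pp,full_matrices=0)[2][0];t=pp@u;print(u,np.percentile(t,[0,5,50,95,100]))
m=(X[...,2]>33)&(X[...,2]<52);m[:,:170]=0;m[:,245:]=0;m[:180]=0;m[230:]=0
r=cv2.minAreaRect(X[m][:,:2].astype(np.float32));print('rack',r)
E
```

```text
(367, 175) [ 539. -287.   74.]
(386, 160) [ 545. -288.  254.]
(346, 213) [ 438. -234.   45.]
(199, 207) [445. 162.  94.]
(282, 221) [415. -60.  37.]
(235, 168) [539.  67. 158.]
(165, 150) [583. 245. 158.]
(303, 150) [ 587. -105.  160.]
knob 206 [ 545.18625956 -294.47809998  251.96938929] [ 526.84799337 -315.71912695  240.21576277] [ 565.63216384 -276.70143777  259.57657335]
br 114 [441.10480308 139.77963282 125.54500907]
[-0.29622613 -0.95511784] [-64.60312995 -57.9700511    0.65457373  58.2160097   64.03804452]
rack ((452.34381103515625, 170.7301788330078), (57.54528045654297, 97.15851593017578), 73.57964324951172)
```

View pics/crop1.png

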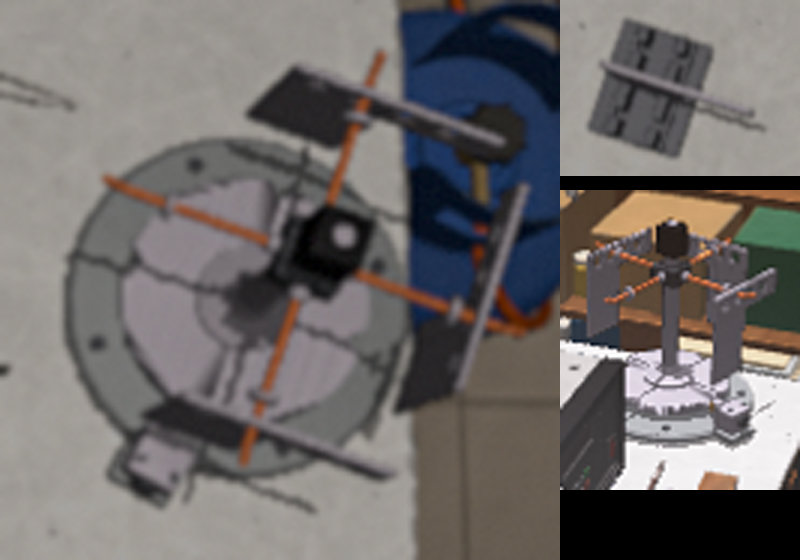

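The crop shows the empty arm pointing image-left, with its tip at about (334,147). The other three arms carry brackets, each with its leg on the counter-clockwise side. The detent block is at about (346,214), and the loose bracket's leg is in the rack with its plain end to image-right. Next I'll measure precisely.

```bash
python3 - <<'E'
from h import *
f=np.load('pics/top0.npz');im=f['im'].astype(int);d=f['d'];X=cloud('top',d)
r,g,b=im[...,0],im[...,1],im[...,2]
m=(r-b>50)&(r>1.5*g);m[:, :325]=0;m[:,436:]=0;m[:110]=0;m[225:]=0;m[:145,412:]=0
m&=(X[...,2]>150)&(X[...,2]<215)
v,u=np.nonzero(m);P=plane('top',np.c_[u,v],190)[:,:2]
print(len(P))
c=np.array([545,-292.])
for it in range(6):
    q=P-c;rr=np.hypot(*q.T);an=np.degrees(np.arctan2(q[:,1],q[:,0]))
    k=(rr>35)&(rr<140); z=np.mean(np.exp(4j*np.radians(an[k])));th=np.angle(z,deg=True)/4
    res=(an-th+45)%90-45;k&=abs(res)<8
    # lsq: perpendicular offsets
    idx=np.round((an[k]-th)/90)*90+th; n=np.c_[-np.sin(np.radians(idx)),np.cos(np.radians(idx))]
    A=np.c_[n,rr[k]];sol=np.linalg.lstsq(A,(n*q[k]).sum(1),rcond=None)[0]
    c=c+sol[:2]
print('axis',c,'th mod90',th,'extra',np.degrees(sol[2]),'n',k.sum())
for i in range(4):
    s=abs((an-th-90*i+180)%360-180)<8;print(th+90*i,s.sum(),rr[s].max() if s.any() else 0)
# detent block
m=(X[...,2]>40)&(X[...,2]<52);m[:, :330]=0;m[:,362:]=0;m[:200]=0;m[228:]=0
p=X[m][:,:2].astype(np.float32);R_=cv2.minAreaRect(p);print('block',m.sum(),R_,p.mean(0));q=np.array(R_[0])-c;print('front',np.degrees(np.arctan2(q[1],q[0])),np.hypot(*q))
# knob top
m=(X[...,2]>251)&(X[...,2]<262);m[:,:340]=0;m[:,430:]=0;m[:110]=0;m[230:]=0
print('knob',cv2.minAreaRect(X[m][:,:2].astype(np.float32)))
# stand disc rim
m=(X[...,2]>19)&(X[...,2]<32)&(np.hypot(X[...,0]-c[0],X[...,1]-c[1])<125);p=X[m][:,:2]
print('stand',m.sum(),cv2.minEnclosingCircle(p.astype(np.float32)))
# bracket top edge via bright pixels near z128
m=(X[...,2]>100)&(X[...,2]<145);m[:,:170]=0;m[:,245:]=0;m[:180]=0;m[232:]=0
v,u=np.nonzero(m);P=plane('top',np.c_[u,v],128);print('br',cv2.minAreaRect(P[:,:2].astype(np.float32)),P.mean(0))
# cabinet
m=(X[...,2]>130)&(X[...,2]<175);m[:,:150]=0;m[:,312:]=0;m[180:]=0;m[:50]=0;p=X[m];print('cab',np.percentile(p,[1,99],axis=0))
E
```

```text
235
axis [ 546.93381185 -295.82443848] th mod90 -20.003736066376764 extra 0.027004044214100353 n 219
-20.003736066376764 50 126.57109757095891
69.99626393362324 59 123.60049922129978
159.99626393362323 63 125.43516686642448
249.99626393362323 63 129.23881655243565
block 148 ((442.6792297363281, -235.30552673339844), (36.072872161865234, 38.6053466796875), 60.124298095703125) [ 444.6962  -236.68008]
front 149.8651938140433 120.54690610371185
knob ((545.9625244140625, -296.2571105957031), (30.829402923583984, 32.15990447998047), 68.38938903808594)
stand 221 ((535.31787109375, -296.7206726074219), 112.37952423095703)
br ((440.7266540527344, 140.0854034423828), (129.7644500732422, 6.462663173675537), 72.24234771728516) [440.5201177  139.64692318 128.        ]
cab [[ 538.92411941 -102.69869387  152.02914349]
 [ 835.36751607  249.26747578  164.31687675]]
```

```bash
cat > plan.py <<'E'
import sys
from h import *
def st():
    s=arm.state();x=R.from_quat(s['tool_rot']).as_matrix()[:,0];return s,np.degrees(np.arctan2(x[1],x[0]))
def plan(x,y,z,a):
    s,a0=st();p=s['eef_pos'];d=np.array([x,y,z])-p;t=np.radians(a)
    print('t',round(s['time_s'],2),'p',p.round(1),'a',round(a0,2),'turn',round((a0-a+180)%360-180,2),'tool shift after turn',np.round([d[0]*np.cos(t)+d[1]*np.sin(t),d[0]*np.sin(t)-d[1]*np.cos(t),-d[2]],1),'norm',round(np.linalg.norm(d),1),'F',s['contact_force'].round(1),'M',s['ft_torque'].round(2),'w',round(s['grip_width'],3),'gf',round(s['gripper_force'],1),'j6',round(np.degrees(s['joints'][5]),1))
if __name__=='__main__': plan(*map(float,sys.argv[1:]))
E
python3 - <<'E'
from h import *
d=np.load('pics/top0.npz')['d'];X=cloud('top',d)
for x0 in range(100,600,50):
  k=(abs(X[...,0]-x0-25)<25)&(X[...,1]<-380)&(X[...,1]>-650)&(X[...,2]>-900);k&=~((np.hypot(X[...,0]-128,X[...,1]+560)<130))
  p=X[k];print(x0,p[:,2].max().round() if len(p) else None,p[p[:,2].argmax()].round() if len(p) else '')
E
python3 plan.py 546.5 -296 315 -20
```

```text
100 -787.0 [ 147. -394. -787.]
150 -787.0 [ 186. -403. -787.]
200 -786.0 [ 238. -633. -786.]
250 -783.0 [ 268. -412. -783.]
300 -782.0 [ 316. -456. -782.]
350 4.0 [ 378. -403.    4.]
400 5.0 [ 411. -409.    5.]
450 202.0 [ 485. -380.  202.]
500 202.0 [ 505. -386.  202.]
550 199.0 [ 565. -409.  199.]
t 0.1 p [ 128.1 -560.   255.5] a 12.88 turn 32.88 tool shift after turn [ 302.8 -391.2  -59.5] norm 498.3 F [-0.3  0.4 -0.1] M [-0.01  0.01  0.04] w 1.002 gf 0.0 j6 83.7
```

Nothing tall is in the way.

>>> drive_tool(deltas=[[0,0,-0.012,6.6,-1],[0,0,-0.012,6.6,-1],[0,0,-0.012,6.6,-1],[0,0,-0.012,6.6,-1],[0,0,-0.012,6.5,-1]])

```text
time_s: 0.52
eef_pos: [128.1, -560.2, 316.3]
tool_rot: [0.984, -0.177, -0.0, -0.001]
contact_force: [0.3, -0.4, 0.8]
grip_width: 1.001
gripper_force: 0.0
```

>>> drive_tool(deltas=[[0.025,-0.0325,0,0,-1],[0.025,-0.0325,0,0,-1],[0.025,-0.0325,0,0,-1],[0.025,-0.0325,0,0,-1],[0.025,-0.0325,0,0,-1]])

```text
time_s: 0.93
eef_pos: [302.4, -449.3, 315.9]
tool_rot: [0.985, -0.174, -0.0, -0.0]
contact_force: [-0.4, -1.4, 0.3]
grip_width: 1.002
gripper_force: 0.0
```

>>> drive_tool(deltas=[[0.025,-0.0325,0,0,-1],[0.025,-0.0325,0,0,-1],[0.025,-0.0325,0,0,-1],[0.025,-0.0325,0,0,-1],[0.025,-0.0325,0,0,-1]])

```text
time_s: 1.35
eef_pos: [475.6, -339.2, 315.9]
tool_rot: [0.985, -0.174, -0.0, -0.0]
contact_force: [1.1, -0.5, 0.2]
grip_width: 1.0
gripper_force: 0.0
```

```bash
python3 plan.py 546.5 -296 250 -20
```

```text
t 1.35 p [ 475.6 -339.2  315.9] a -20.02 turn -0.02 tool shift after turn [ 51.8 -64.8  65.9] norm 106.0 F [ 1.1 -0.5  0.2] M [-0.02 -0.01 -0.05] w 1.0 gf 0.0 j6 158.3
```

>>> drive_tool(deltas=[[0.026,-0.032,0,0,-1],[0.026,-0.033,0,0,-1],[0,0,0.022,0,-0.2],[0,0,0.022,0,-0.2],[0,0,0.022,0,-0.2]])

```text
time_s: 1.77
eef_pos: [546.2, -296.8, 249.1]
tool_rot: [0.985, -0.173, 0.0, 0.0]
contact_force: [0.0, -0.6, 0.4]
grip_width: 0.61
gripper_force: 0.0
```

```bash
python3 plan.py 546.5 -296 249 -20; python3 -c "
from h import *
shot('wrist','w1')"
```

```text
t 1.77 p [ 546.2 -296.8  249.1] a -19.9 turn 0.1 tool shift after turn [ 0.  -0.9  0.1] norm 0.9 F [ 0.  -0.6  0.4] M [ 0.    0.   -0.04] w 0.61 gf 0.0 j6 165.5
```

View pics/w1.png

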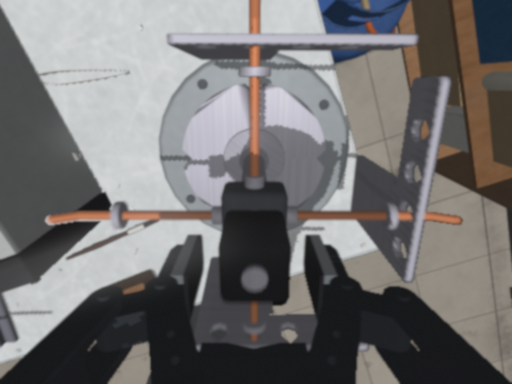

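The wrist view shows the knob at (255,240) centred between the fingers and squared to them, with the empty arm on the left at (50,218). I'll close on it and turn the carousel 80° counter-clockwise.

>>> drive_tool(deltas=[[0,0,0,0,1],[0,0,0,0,1],[0,0,0,0,1],[0,0,0,0,1],[0,0,0,0,1]])

```text
time_s: 2.23
eef_pos: [544.5, -296.8, 249.9]
tool_rot: [0.985, -0.174, -0.001, -0.001]
contact_force: [0.4, 5.5, -9.0]
grip_width: 0.364
gripper_force: 64.5
```

>>> drive_tool(deltas=[[0,0,0,-4,1],[0,0,0,-4,1],[0,0,0,-4,1],[0,0,0,-4,1],[0,0,0,-4,1]])

```text
time_s: 2.65
eef_pos: [544.3, -298.0, 249.9]
tool_rot: [1.0, 0.001, -0.001, -0.0]
contact_force: [-1.5, 1.4, -9.8]
grip_width: 0.363
gripper_force: 64.4
```

```bash
python3 plan.py 546.5 -296 249 60
```

```text
t 2.65 p [ 544.3 -298.   249.9] a 0.1 turn -59.9 tool shift after turn [2.8 0.9 0.9] norm 3.1 F [-1.5  1.4 -9.8] M [0.1  0.51 0.36] w 0.363 gf 64.4 j6 145.4
```

>>> drive_tool(deltas=[[0,0,0,-5,1],[0,0,0,-5,1],[0,0,0,-5,1],[0,0,0,-5,1],[0,0,0,-5,1]])

```text
time_s: 3.07
eef_pos: [544.6, -299.4, 249.9]
tool_rot: [0.976, 0.217, -0.001, 0.001]
contact_force: [-0.3, -2.9, -11.4]
grip_width: 0.36
gripper_force: 64.1
```

>>> drive_tool(deltas=[[0,0,0,-5,1],[0,0,0,-5,1],[0,0,0,-5,1],[0,0,0,-5,1],[0,0,0,-5,1]])

```text
time_s: 3.48
eef_pos: [545.6, -300.6, 249.9]
tool_rot: [0.906, 0.423, -0.001, 0.002]
contact_force: [3.8, -7.1, -14.0]
grip_width: 0.364
gripper_force: 63.8
```

>>> drive_tool(deltas=[[0,0,0,-3,1],[0,0,0,-3,1],[0,0,0,-3,1],[0,0,0,-1,1],[0,0,0,0,1]])

```text
time_s: 3.9
eef_pos: [546.1, -301.0, 249.9]
tool_rot: [0.866, 0.5, -0.001, 0.003]
contact_force: [5.0, -7.9, -15.0]
grip_width: 0.364
gripper_force: 63.9
```

```bash
python3 plan.py 546.5 -296 249 60
```

```text
t 3.9 p [ 546.1 -301.   249.9] a 60.0 turn -0.0 tool shift after turn [ 4.5 -2.1  0.9] norm 5.1 F [  5.   -7.9 -15. ] M [-1.14 -0.42  0.7 ] w 0.364 gf 63.9 j6 85.4
```

>>> drive_tool(deltas=[[0,0,0,0,-0.2],[0,0,0,0,-0.2],[0,0,0,0,-0.2],[0,0,0,0,-0.2],[0,0,0,0,-0.2]])

```text
time_s: 4.32
eef_pos: [545.6, -298.0, 251.6]
tool_rot: [0.866, 0.5, 0.0, 0.001]
contact_force: [-0.3, 0.0, -0.5]
grip_width: 0.603
gripper_force: 0.0
```

>>> drive_tool(deltas=[[0,0,-0.025,0,-0.2],[0,0,-0.025,0,-0.2],[-0.03,0.025,-0.02,0,-0.2],[-0.03,0.025,0,0,-0.2],[0,0,0,0,-0.2]])

```text
time_s: 4.73
eef_pos: [558.7, -379.0, 318.6]
tool_rot: [0.867, 0.498, -0.001, 0.002]
contact_force: [-0.9, -0.3, -2.1]
grip_width: 0.6
gripper_force: 0.0
```

```bash
cat > car.py <<'E'
from h import *
def measure(tag):
    im0,d,s=shot('top',tag);im=im0.astype(int);X=cloud('top',d)
    r,g,b=im[...,0],im[...,1],im[...,2]
    m=(r-b>50)&(r>1.5*g);m[:, :325]=0;m[:,436:]=0;m[:110]=0;m[225:]=0
    m&=(X[...,2]>150)&(X[...,2]<215)
    v,u=np.nonzero(m);P=plane('top',np.c_[u,v],190)[:,:2]
    c=np.array([546.9,-295.8]);th=-30.
    for it in range(8):
        q=P-c;rr=np.hypot(*q.T);an=np.degrees(np.arctan2(q[:,1],q[:,0]))
        k=(rr>35)&(rr<140)&(abs((an-th+45)%90-45)<8)
        idx=np.round((an[k]-th)/90)*90+th;n=np.c_[-np.sin(np.radians(idx)),np.cos(np.radians(idx))]
        sol=np.linalg.lstsq(np.c_[n,rr[k]],(n*q[k]).sum(1),rcond=None)[0];c=c+sol[:2];th+=np.degrees(sol[2])
    print('axis',c.round(2),'th',round(th,2),k.sum())
    for i in range(4):
        w=k&(abs((an-th-90*i+180)%360-180)<8);print(round(th+90*i,1),w.sum(),rr[w].max().round(1) if w.any() else 0)
    return im0
if __name__=='__main__':
    import sys
    t=sys.argv[1];im=measure(t);a=cv2.resize(im[105:235,310:440,::-1],(560,560),interpolation=cv2.INTER_CUBIC);cv2.imwrite(f'pics/{t}c.png',a)
E
python3 car.py top1;python3 plan.py 446 140 250 72.5
```

```text
axis [ 546.63 -295.92] th -29.28 196
-29.3 60 131.0
60.7 45 124.6
150.7 60 124.5
240.7 31 96.7
t 4.78 p [ 558.5 -376.2  318.2] a 59.79 turn -12.71 tool shift after turn [ 458.5 -262.5   68.2] norm 532.7 F [0.5 0.5 0.5] M [0.02 0.01 0.  ] w 0.6 gf 0.0 j6 80.9
```

>>> drive_tool(deltas=[[0,0,0,-6.4,-0.2],[0,0,0,-6.3,-0.2],[0.035,-0.0205,0,0,-0.2],[0.035,-0.0205,0,0,-0.2],[0.035,-0.0205,0,0,-0.2]])

```text
time_s: 5.2
eef_pos: [529.9, -252.5, 318.7]
tool_rot: [0.806, 0.592, 0.0, -0.0]
contact_force: [0.6, 1.0, 0.8]
grip_width: 0.599
gripper_force: 0.0
```

>>> drive_tool(deltas=[[0.035,-0.0205,0,0,-0.2],[0.035,-0.0205,0,0,-0.2],[0.035,-0.0205,0,0,-0.2],[0.035,-0.0205,0,0,-0.2],[0.035,-0.0205,0,0,-0.2]])

```text
time_s: 5.62
eef_pos: [483.4, -54.1, 319.7]
tool_rot: [0.805, 0.593, 0.0, 0.0]
contact_force: [0.4, 0.8, 0.2]
grip_width: 0.599
gripper_force: 0.0
```

>>> drive_tool(deltas=[[0.035,-0.0205,0,0,-0.2],[0.035,-0.0205,0,0,-0.2],[0.035,-0.0205,0,0,-0.2],[0.034,-0.0205,0,0,-0.2],[0.033,-0.0205,0,0,-0.2]])

```text
time_s: 6.03
eef_pos: [436.5, 140.3, 319.8]
tool_rot: [0.805, 0.593, 0.001, 0.0]
contact_force: [0.4, 0.7, 0.2]
grip_width: 0.601
gripper_force: 0.0
```

>>> drive_tool(deltas=[[0,0,0.035,0,-0.2],[0,0,0.035,0,-0.2],[0,0,0.035,0,-0.2],[0,0,0,0,-0.2]])

```text
time_s: 6.37
eef_pos: [431.2, 137.9, 207.6]
tool_rot: [0.805, 0.593, -0.006, -0.003]
contact_force: [-1.6, -1.0, -0.8]
grip_width: 0.598
gripper_force: 0.0
```

```bash
python3 plan.py 439.5 136.2 122 72.5; python3 -c "
from h import *
shot('wrist','w2')
shot('top','top2')"
```

```text
t 6.37 p [431.2 137.9 207.6] a 72.79 turn 0.29 tool shift after turn [ 0.9  8.4 85.6] norm 86.1 F [-1.6 -1.  -0.8] M [-0.04  0.12  0.01] w 0.598 gf 0.0 j6 116.9
```

View pics/w2.png

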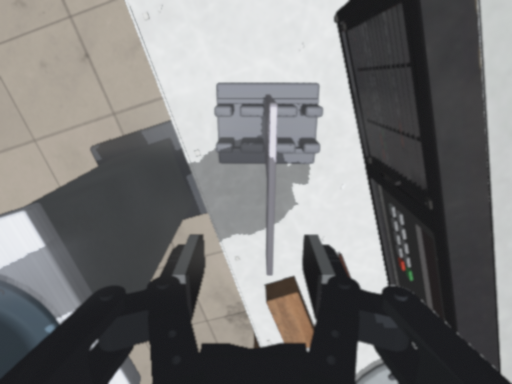

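The bracket's top edge runs from (271,97) to (269,273), nearly parallel to the pads and right of the jaw centre. I'll measure it on the plane z=128.

```bash
python3 - <<'E'
from h import *
f=np.load('pics/w2.npz');s=dict(eef_pos=f['p'],tool_rot=f['q']);X=cloud('wrist',f['d'],s)
m=(X[...,2]>112)&(X[...,2]<145);m[300:]=0;m[:,:240]=0;m[:,300:]=0
v,u=np.nonzero(m);P=plane('wrist',np.c_[u,v],128,s)[:,:2]
print(s['eef_pos'],m.sum(),u.min(),u.max(),v.min(),v.max(),cv2.minAreaRect(P.astype(np.float32)),P.mean(0),X[m][:,2].mean())
E
python3 plan.py 439.5 136.2 122 72.5
```

```text
[431.20474274 137.89462919 207.63485435] 1375 266 277 101 274 ((444.7445373535156, 139.8612518310547), (128.7084197998047, 5.606266498565674), 72.66822814941406) [446.59076941 145.63120331] 128.26398616441895
t 6.47 p [436.4 138.2 214.1] a 72.71 turn 0.21 tool shift after turn [-0.9  3.6 92.1] norm 92.2 F [0.1 1.1 0.5] M [-0.   -0.01  0.01] w 0.6 gf 0.0 j6 116.9
```

```bash
cat > br.py <<'E'
from h import *
im,d,s=shot('wrist','w3');X=cloud('wrist',d,s)
m=(X[...,2]>112)&(X[...,2]<145);m[300:]=0;m[:,:240]=0;m[:,300:]=0
v,u=np.nonzero(m);P=plane('wrist',np.c_[u,v],128,s)[:,:2]
print(s['eef_pos'],m.sum(),cv2.minAreaRect(P.astype(np.float32)))
E
python3 br.py; python3 plan.py 439.5 136.2 122 72.5
```

```text
[436.36443267 138.16146019 214.11995207] 1230 ((444.7908630371094, 139.51991271972656), (128.99456787109375, 5.2080864906311035), 72.69024658203125)
t 6.52 p [438.5 138.3 216. ] a 72.69 turn 0.19 tool shift after turn [-1.7  1.6 94. ] norm 94.0 F [-0.7 -0.2  0.8] M [ 0.01 -0.    0.03] w 0.6 gf 0.0 j6 116.9
```

>>> drive_tool(deltas=[[0,0,0,0,-0.2],[0,0,0,0,-0.2],[0,0,0,0,-0.2],[0,0,0,0,-0.2]])

```text
time_s: 6.85
eef_pos: [439.5, 138.1, 215.7]
tool_rot: [0.806, 0.592, 0.001, 0.001]
contact_force: [0.5, -0.3, -0.4]
grip_width: 0.601
gripper_force: 0.0
```

```bash
python3 br.py; python3 br.py; python3 plan.py 441 136 122 72.6
```

```text
[439.4627803  138.14097854 215.69551075] 1178 ((445.14190673828125, 139.66094970703125), (129.2451934814453, 4.789951801300049), 72.77718353271484)
[439.17246812 138.11828833 215.32183339] 1166 ((444.97540283203125, 139.71371459960938), (129.0251007080078, 5.100247383117676), 72.78512573242188)
t 6.95 p [438.8 138.1 215. ] a 72.66 turn 0.06 tool shift after turn [-1.3  2.7 93. ] norm 93.0 F [-0.2  0.3  0.5] M [ 0.01 -0.03 -0.03] w 0.598 gf 0.0 j6 116.9
```

>>> drive_tool(deltas=[[-0.001,0.003,0.03,0,-0.2],[0,0,0.03,0,-0.2],[0,0,0.02,0,-0.2],[0,0,0.012,0,-0.2],[0,0,0,0,-0.2]])

```text
time_s: 7.37
eef_pos: [438.5, 135.8, 119.6]
tool_rot: [0.806, 0.593, -0.003, -0.001]
contact_force: [0.1, 1.0, 0.2]
grip_width: 0.6
gripper_force: 0.0
```

>>> drive_tool(deltas=[[0,0,0,0,-0.2],[0,0,0,0,-0.2]])

```text
time_s: 7.53
eef_pos: [441.6, 136.4, 123.2]
tool_rot: [0.806, 0.593, 0.001, 0.0]
contact_force: [0.3, 0.3, 0.4]
grip_width: 0.602
gripper_force: 0.0
```

```bash
python3 plan.py 441.8 136 122 72.7
```

```text
t 7.53 p [441.6 136.4 123.2] a 72.68 turn -0.02 tool shift after turn [-0.3  0.3  1.2] norm 1.3 F [0.3 0.3 0.4] M [ 0.01 -0.05 -0.05] w 0.602 gf 0.0 j6 116.6
```

>>> drive_tool(deltas=[[0,0,0.001,0,0.6],[0,0,0,0,0.8],[0,0,0,0,1],[0,0,0,0,1],[0,0,0,0,1]])

```text
time_s: 7.95
eef_pos: [441.7, 136.2, 122.0]
tool_rot: [0.806, 0.593, 0.001, 0.001]
contact_force: [0.3, -0.3, 1.5]
grip_width: 0.046
gripper_force: 59.2
```

>>> drive_tool(deltas=[[0,0,0,0,1],[0,0,0,0,1],[0,0,0,0,1]])

```text
time_s: 8.2
eef_pos: [441.7, 136.2, 121.9]
tool_rot: [0.806, 0.593, 0.001, 0.001]
contact_force: [0.7, -0.8, 4.4]
grip_width: 0.047
gripper_force: 59.5
```

```bash
python3 plan.py 441.8 136 122 72.7
```

```text
t 8.2 p [441.7 136.2 121.9] a 72.67 turn -0.03 tool shift after turn [-0.2  0.1 -0.1] norm 0.2 F [ 0.7 -0.8  4.4] M [-0.2  -0.2  -0.04] w 0.047 gf 59.5 j6 116.6
```

>>> drive_tool(deltas=[[0,0,-0.01,0,1],[0,0,-0.02,0,1],[0,0,-0.03,0,1],[0,0,-0.03,0,1],[0,0,-0.03,0,1]])

```text
time_s: 8.62
eef_pos: [438.9, 136.1, 240.9]
tool_rot: [0.805, 0.593, -0.002, -0.001]
contact_force: [1.3, -0.2, -3.3]
grip_width: 0.047
gripper_force: 59.6
```

>>> drive_tool(deltas=[[0,0,0,0,1],[0,0,0,0,1],[0,0,0,0,1]])

```text
time_s: 8.87
eef_pos: [439.6, 136.1, 239.5]
tool_rot: [0.805, 0.593, -0.001, -0.001]
contact_force: [-0.6, -0.2, -3.9]
grip_width: 0.045
gripper_force: 59.7
```

```bash
python3 plan.py 418 -245 242 60.5; python3 car.py top3; python3 -c "
from h import *
im,d,s=shot('wrist','w4')
c,e,s=shot('side','s4')
o=np.zeros((384,800,3),np.uint8);o[:,:400]=im[:,56:456];o[:,400:]=cv2.resize(c[180:300,210:335],(400,384));cv2.imwrite('pics/w4.png',o[:,:,::-1])"
```

```text
t 8.87 p [439.6 136.1 239.5] a 72.69 turn 12.19 tool shift after turn [-342.3  168.9   -2.5] norm 381.8 F [-0.6 -0.2 -3.9] M [-0.06  0.03  0.02] w 0.045 gf 59.7 j6 116.6
axis [ 546.8 -296. ] th -29.19 224
-29.2 58 130.8
60.8 46 124.5
150.8 61 124.7
240.8 59 128.5
```

View pics/w4.png

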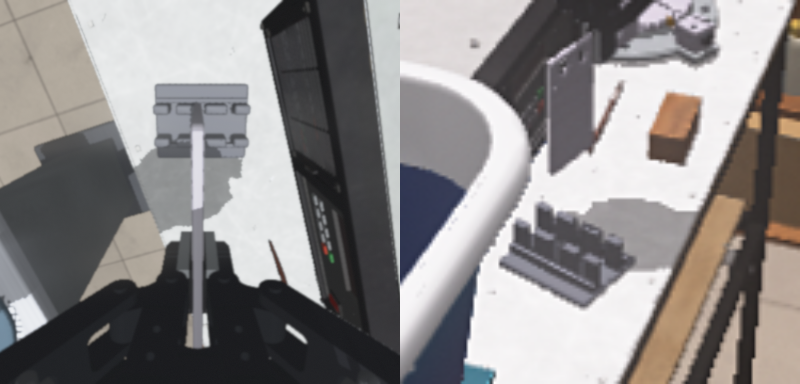

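View pics/top3c.png

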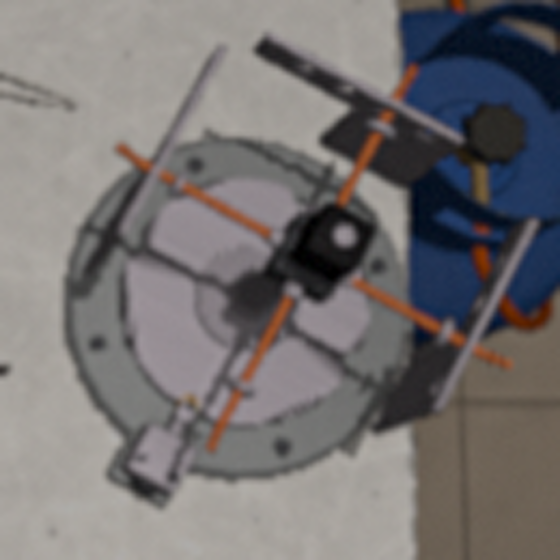

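The bracket is held upright, clear of the empty rack. The empty arm now points over the detent block, its tip at crop (212,447). I'll carry the bracket to just in front of the arm tip.

>>> drive_tool(deltas=[[0,0,0,6,1],[0,0,0,6,1],[-0.015,0.006,0,0,1],[-0.033,0.0125,0,0,1],[-0.035,0.0135,0,0,1]])

```text
time_s: 9.43
eef_pos: [427.1, 48.2, 239.8]
tool_rot: [0.862, 0.507, -0.001, -0.001]
contact_force: [1.2, -0.0, -3.2]
grip_width: 0.044
gripper_force: 59.5
```

>>> drive_tool(deltas=[[-0.035,0.0135,0,0,1],[-0.035,0.0135,0,0,1],[-0.035,0.0135,0,0,1],[-0.035,0.0135,0,0,1],[-0.035,0.0135,0,0,1]])

```text
time_s: 9.85
eef_pos: [399.8, -138.6, 240.1]
tool_rot: [0.863, 0.505, -0.001, -0.001]
contact_force: [1.1, 0.0, -3.5]
grip_width: 0.045
gripper_force: 59.5
```

>>> drive_tool(deltas=[[-0.035,0.0135,0,0,1],[-0.03,0.012,0,0,1],[-0.015,0.005,0,0,1],[0,0,0,0,1],[0,0,0,0,1]])

```text
time_s: 10.27
eef_pos: [387.8, -222.2, 240.0]
tool_rot: [0.864, 0.504, -0.0, -0.001]
contact_force: [0.6, -0.1, -3.8]
grip_width: 0.049
gripper_force: 59.5
```

```bash
python3 plan.py 387.2 -233.2 204 60.7
```

```text
t 10.27 p [ 387.8 -222.2  240. ] a 60.55 turn -0.15 tool shift after turn [-9.9  4.8 36. ] norm 37.7 F [ 0.6 -0.1 -3.8] M [-0.02  0.11  0.03] w 0.049 gf 59.5 j6 81.5
```

>>> drive_tool(deltas=[[-0.01,0.005,0.012,0,1],[0,0,0.024,0,1],[0,0,0,0,1],[0,0,0,0,1],[0,0,0,0,1]])

```text
time_s: 10.68
eef_pos: [388.1, -232.1, 205.6]
tool_rot: [0.863, 0.506, -0.0, -0.001]
contact_force: [-0.1, 0.4, -2.6]
grip_width: 0.047
gripper_force: 59.6
```

```bash
python3 - <<'E'
from h import *
for n in('wrist','top','side'): 
    im,d,s=shot(n,n+'5')
    if n=='wrist': w=im;
    if n=='top': t=im
    if n=='side': e=im
o=np.zeros((600,800,3),np.uint8);o[:384,:512]=w;o[:288,512:]=cv2.resize(t[125:235,320:430],(288,288),interpolation=cv2.INTER_CUBIC);o[290:600,512:]=cv2.resize(e[110:230,230:340],(288,310),interpolation=cv2.INTER_CUBIC)
cv2.imwrite('pics/c5.png',o[:,:,::-1])
E
python3 plan.py 387.2 -233.2 204 60.7
```

```text
t 10.83 p [ 388.9 -233.3  206.4] a 60.73 turn 0.03 tool shift after turn [-0.8 -1.5  2.4] norm 3.0 F [ 1.   0.4 -3.2] M [-0.06  0.06 -0.03] w 0.047 gf 59.6 j6 80.3
```

View pics/c5.png

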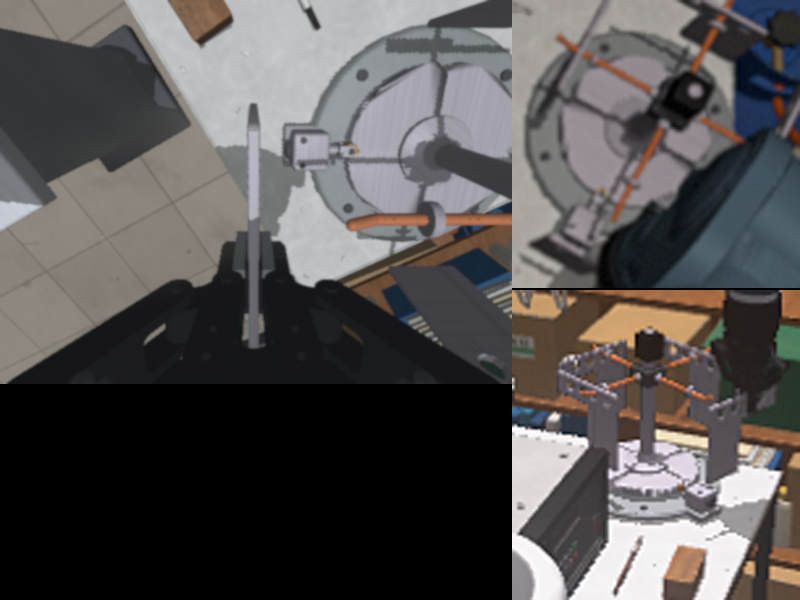

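The wrist view shows the arm tip at (350,225), the collar at (433,217), the bar's leg end at (254,105), and the roller pointing along the arm direction. I'll compute the rod's offset from hole c in tool coordinates.

```bash
cat > ins.py <<'E'
from h import *
def run(tag,im,s):
    z0=s['eef_pos'][2];Rt=R.from_quat(s['tool_rot']).as_matrix()
    tool=lambda P:(P-s['eef_pos'])@Rt
    a=im.astype(int);m=((a[...,0]-a[...,2]>50)&(a[...,0]>1.5*a[...,1])).astype(np.uint8);m[:190]=0;m[250:]=0;m[:,:280]=0
    m=(cv2.connectedComponentsWithStats(m)[1])
    v,u=np.nonzero(m);print('u range',u.min(),u.max())
    for uu in range(u.min()+4,u.max(),20):
        k=(abs(u-uu)<3);c=v[k].mean();print(uu,round(c,1),k.sum()//5,'tool z190',tool(plane('wrist',[(uu,c)],190,s))[0].round(1),'z196',tool(plane('wrist',[(uu,c)],196,s))[0][:2].round(1))
    g=cv2.cvtColor(im,cv2.COLOR_RGB2GRAY).astype(int)
    print('col254',g[95:125,254]); print('row150',g[150,240:270],'row200',g[200,240:270])
    for vv in(103,105,107):print('bar end',vv,tool(plane('wrist',[(254,vv)],z0+6,s))[0].round(1))
    print('mid',tool(plane('wrist',[(254,150),(254,220)],z0+6,s)).round(1))
im,d,s=shot('wrist','w6');run('w6',im,s);print(s['eef_pos'])
E
python3 ins.py
```

```text
u range 345 511
349 222.3 8 tool z190 [16.9 48.4 16.5] z196 [19.8 46.3]
369 217.8 9 tool z190 [19.3 58.  16.6] z196 [22.2 55.5]
389 217.0 9 tool z190 [19.8 67.8 16.6] z196 [22.6 64.8]
409 217.0 9 tool z190 [19.8 77.6 16.6] z196 [22.5 74.2]
429 237.0 0 tool z190 [ 8.7 89.6 16.6] z196 [12.  85.6]
449 220.7 12 tool z190 [17.7 97.8 16.6] z196 [20.6 93.5]
469 216.7 10 tool z190 [ 19.9 107.2  16.7] z196 [ 22.7 102.5]
489 217.1 11 tool z190 [ 19.6 117.2  16.7] z196 [ 22.4 112. ]
509 216.9 10 tool z190 [ 19.7 127.1  16.7] z196 [ 22.5 121.5]
col254 [190 190 190 191 192 194 193 176 134  92  78  77  78  78  79  80  81  82
  83  85  85  86  86  88  88  90  90  93 103 116]
row150 [122 121 121 122 122 119 115 116 139 167 181 185 185 185 184 184 183 177
 162 142 128 122 124 133 144 151 160 171 177 178] row200 [138 138 137 136 134 127 119 117 134 160 178 182 182 181 180 181 179 171
 155 137 124 119 116 116 115 116 117 116 116 117]
bar end 103 [75.3  1.5 -6. ]
bar end 105 [74.6  1.5 -6. ]
bar end 107 [73.9  1.5 -6. ]
mid [[58.1  1.5 -6. ]
 [28.9  1.5 -6. ]]
[ 388.8560937  -233.26047083  206.44374492]
```

Relative to hole c, the rod is about 2 mm toward -x in tool coordinates and the tip is 43 mm ahead. I'll approach to just short of the tip first.

>>> drive_tool(deltas=[[-0.002,0.012,0.0025,0,1],[0,0.014,0,0,1],[0,0.008,0,0,1],[0,0,0,0,1],[0,0,0,0,1]])

```text
time_s: 11.3
eef_pos: [416.9, -251.7, 203.0]
tool_rot: [0.863, 0.505, -0.0, 0.0]
contact_force: [0.1, 0.5, -4.7]
grip_width: 0.047
gripper_force: 59.6
```

```bash
python3 ins.py; python3 plan.py 455.1 -244.2 204 60.7
```

```text
u range 294 489
298 215.6 5 tool z190 [22.2 22.5 13. ] z196 [24.9 21.6]
318 215.5 10 tool z190 [22.2 32.  13. ] z196 [24.9 30.6]
338 215.5 10 tool z190 [22.2 41.6 13. ] z196 [24.9 39.7]
358 217.0 0 tool z190 [21.4 51.2 13. ] z196 [24.2 48.9]
378 215.5 10 tool z190 [22.2 60.7 13. ] z196 [24.9 58. ]
398 215.5 10 tool z190 [22.2 70.2 13. ] z196 [24.9 67.1]
418 217.8 10 tool z190 [21. 80. 13.] z196 [23.8 76.4]
438 219.4 16 tool z190 [20.2 89.8 13. ] z196 [23.  85.7]
458 215.8 10 tool z190 [22. 99. 13.] z196 [24.8 94.5]
478 215.0 11 tool z190 [ 22.4 108.5  13. ] z196 [ 25.2 103.6]
col254 [194 194 195 194 193 193 191 175 133  92  78  77  78  79  79  81  81  82
  83  84  86  86  86  87  88  88  89  92 102 116]
row150 [119 119 119 120 120 121 125 136 154 174 184 187 187 187 187 186 186 179
 162 149 158 173 179 181 181 182 183 185 185 183] row200 [118 118 118 118 119 119 122 132 148 167 180 184 184 183 182 183 181 173
 154 133 122 119 119 119 118 118 117 117 117 117]
bar end 103 [75.3  1.5 -6. ]
bar end 105 [74.6  1.5 -6. ]
bar end 107 [73.9  1.5 -6. ]
mid [[58.1  1.5 -6. ]
 [28.9  1.5 -6. ]]
[ 416.92027808 -251.70471041  203.03019924]
t 11.35 p [ 416.4 -251.4  202.9] a 60.69 turn -0.01 tool shift after turn [25.2 30.2 -1.1] norm 39.4 F [-0.2  0.3 -3.5] M [-0.11  0.08  0.  ] w 0.046 gf 59.6 j6 80.7
```

>>> drive_tool(deltas=[[0,0.006,0,0,1],[0,0.006,0,0,1],[0,0,0,0,1],[0,0,0,0,1]])

```text
time_s: 11.68
eef_pos: [427.5, -257.8, 202.8]
tool_rot: [0.863, 0.505, -0.0, 0.0]
contact_force: [-0.8, 0.3, -3.5]
grip_width: 0.046
gripper_force: 59.6
```

>>> drive_tool(deltas=[[0,0.003,0.0015,0,1],[0,0.003,0.0015,0,1],[0,0.003,0.0015,0,1],[0,0,0,0,1]])

```text
time_s: 12.02
eef_pos: [435.5, -262.2, 197.8]
tool_rot: [0.863, 0.505, -0.0, -0.0]
contact_force: [0.5, 0.5, -3.7]
grip_width: 0.046
gripper_force: 59.6
```

```bash
python3 ins.py | grep tool; python3 plan.py 455.1 -244.2 204 60.7
```

```text
284 221.7 4 tool z190 [21.4 15.4  7.8] z196 [24.3 14.7]
304 220.0 9 tool z190 [22.3 24.6  7.8] z196 [25.2 23.5]
324 nan 0 tool z190 [nan nan nan] z196 [nan nan]
344 220.0 9 tool z190 [22.3 43.   7.8] z196 [25.2 41. ]
364 219.5 10 tool z190 [22.6 52.1  7.8] z196 [25.4 49.7]
384 219.5 10 tool z190 [22.6 61.4  7.8] z196 [25.4 58.5]
404 219.5 10 tool z190 [22.6 70.6  7.8] z196 [25.4 67.3]
424 225.5 21 tool z190 [19.5 80.4  7.8] z196 [22.5 76.6]
444 220.1 12 tool z190 [22.2 89.1  7.8] z196 [25.1 85. ]
t 12.07 p [ 435.2 -262.   198. ] a 60.68 turn -0.02 tool shift after turn [25.3  8.6 -6. ] norm 27.4 F [-0.3  0.4 -2.9] M [-0.11  0.06 -0.03] w 0.049 gf 59.6 j6 81.1ins.py:9: RuntimeWarning: Mean of empty slice.
  k=(abs(u-uu)<3);c=v[k].mean();print(uu,round(c,1),k.sum()//5,'tool z190',tool(plane('wrist',[(uu,c)],190,s))[0].round(1),'z196',tool(plane('wrist',[(uu,c)],196,s))[0][:2].round(1))
  ret = ret.dtype.type(ret / rcount)
```

Contact-free so far. Next: the last 7 mm in, then lower onto the rod.

>>> drive_tool(deltas=[[0,0.004,0,0,1],[0,0.003,0,0,1],[0,0,0,0,1],[0,0,0.001,0,1],[0,0,0.001,0,1]])

```text
time_s: 12.48
eef_pos: [441.2, -265.4, 196.3]
tool_rot: [0.863, 0.505, -0.0, 0.0]
contact_force: [0.4, -1.5, -3.6]
grip_width: 0.047
gripper_force: 59.7
```

>>> drive_tool(deltas=[[0,0,0.001,0,1],[0,0,0.001,0,1],[0,0,0,0,1],[0,0,0,0,1]])

```text
time_s: 12.82
eef_pos: [441.0, -265.3, 194.2]
tool_rot: [0.863, 0.505, -0.0, -0.0]
contact_force: [0.1, -0.1, -3.5]
grip_width: 0.048
gripper_force: 59.7
```

```bash
python3 plan.py 455.1 -244.2 193 60.7
```

```text
t 12.82 p [ 441.  -265.3  194.2] a 60.68 turn -0.02 tool shift after turn [25.3  2.   1.2] norm 25.4 F [ 0.1 -0.1 -3.5] M [-0.12  0.03  0.  ] w 0.048 gf 59.7 j6 81.2
```

>>> drive_tool(deltas=[[0,0,0.001,0,1],[0,0,0,0,1],[0,0,0.001,0,1],[0,0,0,0,1],[0,0,0,0,1]])

```text
time_s: 13.23
eef_pos: [441.6, -265.3, 193.0]
tool_rot: [0.863, 0.505, 0.0, 0.0]
contact_force: [-0.1, 2.2, 3.4]
grip_width: 0.048
gripper_force: 60.8
```

```bash
python3 plan.py 455.1 -244.2 193 60.7
```

```text
t 13.23 p [ 441.6 -265.3  193. ] a 60.69 turn -0.01 tool shift after turn [25.1  1.5 -0. ] norm 25.1 F [-0.1  2.2  3.4] M [0.47 0.05 0.05] w 0.048 gf 60.8 j6 81.2
```

The rod took the weight at the height I predicted (TCP z 193). I'll ease off half a millimetre and open slowly.

>>> drive_tool(deltas=[[0,0,-0.0005,0,1],[0,0,0,0,0.85],[0,0,0,0,0.8],[0,0,0,0,0.75],[0,0,0,0,0.7]])

```text
time_s: 13.65
eef_pos: [441.2, -265.6, 192.8]
tool_rot: [0.863, 0.505, -0.0, 0.0]
contact_force: [0.7, -0.8, -0.0]
grip_width: 0.146
gripper_force: 0.0
```

>>> drive_tool(deltas=[[0,0,0,0,0.65],[0,0,0,0,0.6],[0,0,0,0,0.6],[0,0,0,0,0.6]])

```text
time_s: 13.98
eef_pos: [441.2, -265.4, 192.8]
tool_rot: [0.863, 0.505, -0.0, 0.0]
contact_force: [-0.0, -0.3, 0.4]
grip_width: 0.201
gripper_force: 0.0
```

```bash
python3 plan.py 455.1 -244.2 193 60.7; python3 - <<'E'
from h import *
im,d,s=shot('wrist','w7');e,_,_=shot('side','s7')
o=np.zeros((384,800,3),np.uint8);o[:,:480]=im[:,32:];o[:340,480:]=cv2.resize(e[115:215,250:345],(320,340),interpolation=cv2.INTER_CUBIC)
cv2.imwrite('pics/c7.png',o[:,:,::-1])
E
```

```text
t 13.98 p [ 441.2 -265.4  192.8] a 60.68 turn -0.02 tool shift after turn [25.3  1.8 -0.2] norm 25.4 F [-0.  -0.3  0.4] M [0.05 0.01 0.02] w 0.201 gf 0.0 j6 81.2
```

View pics/c7.png

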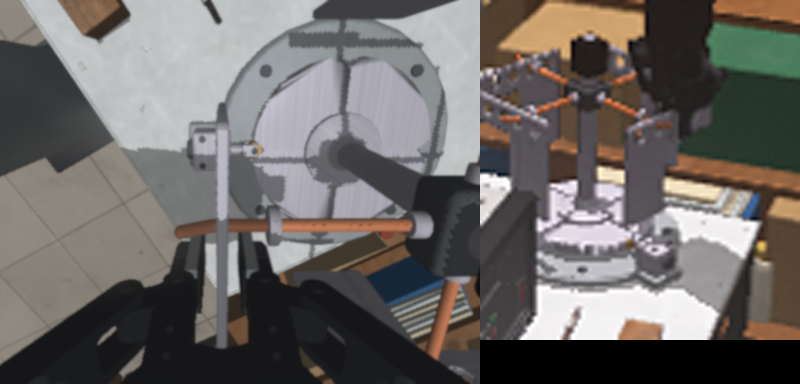

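The bracket hangs on the rod, which crosses it at (220,227), outside the collar at (272,225). The fingers are free on both sides with zero force, so I'll withdraw straight up.

>>> drive_tool(deltas=[[0,0,-0.008,0,0.6],[0,0,-0.015,0,0.6],[0,0,-0.02,0,0.6],[0,0,-0.03,0,0.6],[0,0,-0.04,0,0.6]])

```text
time_s: 14.5
eef_pos: [439.9, -264.3, 305.3]
tool_rot: [0.863, 0.505, -0.001, -0.002]
contact_force: [0.4, 0.1, -0.4]
grip_width: 0.203
gripper_force: 0.0
```

>>> drive_tool(deltas=[[-0.03,-0.025,-0.005,0,0.6],[-0.03,-0.025,0,0,0.6],[-0.03,-0.025,0,0,0.6],[-0.03,-0.025,0,0,0.6],[-0.03,-0.025,0,0,0.6]])

```text
time_s: 14.92
eef_pos: [257.3, -335.2, 311.7]
tool_rot: [0.863, 0.506, -0.0, 0.001]
contact_force: [-0.2, -1.1, 0.8]
grip_width: 0.196
gripper_force: 0.0
```

>>> drive_tool(deltas=[[0,0,0,0,0.6],[0,0,0,0,0.6],[0,0,0,0,0.6],[0,0,0,0,0.6],[0,0,0,0,0.6]])

```text
time_s: 15.33
eef_pos: [259.8, -334.5, 310.9]
tool_rot: [0.862, 0.506, 0.0, 0.0]
contact_force: [0.4, 0.1, -0.1]
grip_width: 0.2
gripper_force: 0.0
```

```bash
python3 car.py top8; python3 plan.py 400 -300 300 60.7; python3 - <<'E'
from h import *
t=cv2.imread('pics/top8c.png');e,d,s=shot('side','s8');e=e[:,:,::-1]
o=np.zeros((400,800,3),np.uint8);o[:,:400]=cv2.resize(t,(400,400));o[:,400:]=cv2.resize(e[115:215,245:345],(400,400),interpolation=cv2.INTER_CUBIC)
cv2.imwrite('pics/c8.png',o)
# level check: top edge of hung bracket
f=np.load('pics/top8.npz');X=cloud('top',f['d']);ax=np.array([546.8,-296]);fr=np.array([-.872,.489]);lg=np.array([.489,.872])
q=X[...,:2]-ax;r=q@fr;l=q@lg;m=(abs(r-106)<8)&(abs(l)<95)&(X[...,2]>170)&(X[...,2]<225)
print(m.sum());
for a in range(-90,60,20):
    k=m&(l>=a)&(l<a+20)
    if k.any():print(a,k.sum(),np.percentile(X[k][:,2],80).round(1),np.median(r[k]).round(1))
E
```

```text
axis [ 546.8  -295.98] th -29.12 221
-29.1 58 129.6
60.9 44 124.5
150.9 58 124.7
240.9 61 128.5
t 15.38 p [ 259.8 -334.5  310.8] a 60.82 turn 0.12 tool shift after turn [ 98.7 105.4  10.8] norm 144.8 F [0.7 0.1 0.1] M [-0.03  0.04  0.03] w 0.203 gf 0.0 j6 58.4
226
-90 26 198.1 109.4
-70 36 197.6 109.4
-50 33 198.1 109.4
-30 33 197.6 109.5
-10 40 197.1 108.9
10 31 196.1 109.7
30 27 197.7 111.8
```

View pics/c8.png

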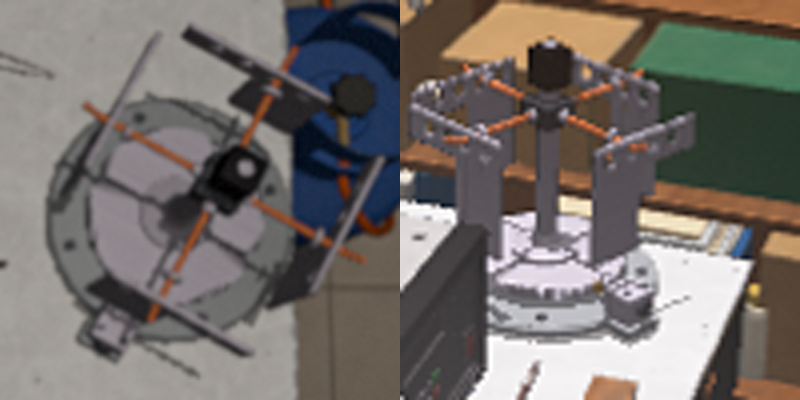

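The bracket hangs level: its top edge is at 197–198 mm almost everywhere along its length, with the leg down. The carousel angle hasn't changed since it was turned. One last check of the detent direction and the bystanders before handing in.

```bash
python3 - <<'E'
from h import *
c=np.array([546.8,-296.])
for t in('top0','top1','top3','top8'):
    f=np.load(f'pics/{t}.npz');X=cloud('top',f['d']);m=(X[...,2]>41)&(X[...,2]<51)&(np.hypot(X[...,0]-443,X[...,1]+236)<32)
    r=cv2.minAreaRect(X[m][:,:2].astype(np.float32));q=np.array(r[0])-c;print(t,m.sum(),np.degrees(np.arctan2(q[1],q[0])).round(2),r)
# wrist5: block edges vs rod
im=np.load('pics/wrist5.npz')['im'];a=np.load('pics/top0.npz')['im'].astype(int);b=np.load('pics/top8.npz')['im'].astype(int)
for n,(x,y) in dict(brush=(287,192),wood=(282,221),tin=(124,190),jar=(135,158)).items():
    print(n,abs(a-b)[y-14:y+14,x-25:x+25].mean().round(2))
E
```

```text
top0 134 149.78 ((443.1953125, -235.64437866210938), (35.99938201904297, 37.372806549072266), 60.124298095703125)
top1 135 150.16 ((447.2507629394531, -238.89183044433594), (36.74870300292969, 49.86445236206055), 71.38113403320312)
top3 137 149.93 ((449.27947998046875, -239.5396728515625), (35.188419342041016, 44.27593994140625), 58.6574592590332)
top8 131 149.76 ((441.4768371582031, -234.60501098632812), (34.72847366333008, 35.89359664916992), 65.14263916015625)
brush 0.77
wood 0.78
tin 0.88
jar 0.92
```

```bash
python3 -c "
from station import arm
print(arm.finish_job())"
```

```text
the job is handed in; nothing more can be done
None
```

I handed the job in with the bracket hanging level by hole_c on the empty arm. That arm is turned to the front, within about 1° of the detent block, so the roller should be in its notch, though I didn't nudge the carousel to test it; the other things on the bench haven't moved.

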